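# Clamp a leg blank in the mortising jig with its wedge

## Task

The square leg blank lies loose under the clear deck of the router mortising jig. Slide the clamp bar up against it so that the leg sits flush along the fence, and push the thumb wedge in along its ramp, firmly, until it jams the bar fast and the leg stays clamped. Leave the other things on the bench where they are.

Things in the scene. Friction and masses are not known exactly. Their poses are not given: they have to be found in the camera images.
- jig: Router mortising jig, screwed to the bench. Origin at bench level; x across the jig (roughly away from the robot), y along it (roughly to the robot's left), z up. Plywood base 18 mm thick, x -120 to +102, y -240 to +180 mm. Fence: wooden batten on the -x side, inner face at x = -80 mm, its top 72 mm above the bench, y -170 to +170 mm.
- jig_ramp (a point): Middle of the wedge's ramp (jig x = 35, y = 28 mm, half-way up), axes as the jig's. The ramp is the inner face of an angled cleat (wooden batten, 30 mm thick, top 72 mm above the bench) from jig y = -40 to +95 mm; the face is at x = 45 mm at the y = -40 end and closes in towards the fence by 1 mm in 7 towards +y.
- deck_edge (a point): On the deck's edge above the wedge's way in (jig x = 25, y = -90 mm), at its underside, 72 mm above the bench; axes as the jig's. The clear plastic deck, 10 mm thick with a 22 x 60 mm slot over the leg, spans jig x -108 to +84, y -90 to +90 mm and rests on fence and cleat. Bar and cleat begin 45 to 50 mm inside this edge, so there is open room under it.
- bar_end (a point): Grip point on the clamp bar: dark wood, 30 mm wide (jig x), 40 mm tall, top 58 mm above the bench, jig y -45 to +165 mm; it slides across the jig. The point is at mid-width and half height, 35 mm from the free end, which sticks out 75 mm past the deck on the +y side and can be pinched or pushed from above. Axes as the jig's. Slides with about 2 N of friction.
- bar (a joint): Travel of the clamp bar in m: 0 = fully open, growing towards the fence (the jig's -x); about 0.020 when it is up against the leg with the leg flush on the fence. It stays where it is left.
- wedge_center (a point): Centre of the loose, waxed brown thumb wedge: 150 mm long (its y), 30 mm tall, 50 mm wide at the thick end (y -75), 29 mm at the thin end (y +75). Straight side (x -20) faces the bar, sloped side the ramp. Starts with the thin end just short of its channel. Pushed at the middle of its thick end (x +5) along jig +y with 10 to 20 N it jams, centre at jig x 20, y 0 to 5, thick end 15 to 20 in under the deck.
- leg_center (a point): Centre of the loose square leg blank, pale wood, 50 x 240 x 50 mm (x, y, z), 0.2 to 0.4 kg, lying on the base between fence and bar, a few mm off the fence. It is flush when its centre is at x = -55 mm in the jig.
- router: Bystander: trim router standing on its base, 90 mm across, 182 mm tall, left of the jig; origin under its centre.
- try_square: Bystander: try square lying flat, wooden stock 115 mm, steel blade 200 mm, 16 mm tall; origin under the middle of the stock, blade along its x.
- spare_leg: Bystander: another leg blank, 50 x 240 x 50 mm, origin under its centre.
Mind the look-alikes: they are no part of the job. What is shaped like the part that bears leg_center but green or pink is not meant.

How it is judged (in metres and radians):
At the end, for the whole second after the job is handed in: Leg flush on the fence (2 mm, 0.025 rad), bar up against it (joint above 0.018), wedge straight (0.04 rad) with its centre beyond y = -10 mm in the jig and, let go and at rest, still pressing on the bar with more than 3 N and the bar on the leg with more than 2 N (x of leg_center in the frame of jig below -0.053 m and angle between the y axis of leg_center and the y axis of jig, either way round below 0.025 rad and value of joint bar above 0.018 m and y of wedge_center in the frame of jig above -0.01 m and angle between the y axis of wedge_center and the y axis of jig, either way round below 0.04 rad and contact force between wedge and bar above 3 N and contact force between bar and leg above 2 N and linear speed of wedge below 0.01 m/s); the robot touches nothing.
It fails at once if the router, try square or spare leg is moved by more than 30 mm (distance of any of router, try_square, spare_leg from where it was at the start of the episode above 0.03 m).
It also fails if it takes over 51 s, if anything falls off the work surface, if the arm or the gripper's body presses on something with over 40 N, if the wrist force passes 120 N, or if a joint passes its speed limit or range.

## Robot

A 6-joint arm with a two-finger parallel gripper is mounted at the origin on the work surface. World frame = base frame: x ahead of the robot, y to its left, z up, the work surface at z = 0. Lengths are in mm, angles in rad, forces in N, time in s.
With the tool pointing down it reaches from about 400 to 925 mm from the base axis. Payload 12.5 kg.
Tool frame: the origin (TCP) lies at the very end of the fingers, on their centre line; the grasp point (between the pads) lies env.hold_point_z behind it (env.hold_point_z is the distance from the TCP to the grasp point, in mm); y points along the fingers, z is the direction in which the jaws open and shut, and the axes are right-handed (so a half turn about y gives the same grasp; the last joint's range is limited). The gripper opens to 95 mm and grips with 3 to 60 N. Pads are 20 mm wide; open, the fingers measure 119 mm over their backs; the gripper's body (75 mm by 180 mm) begins 59 mm behind the grasp point.
Start: joints at [0.995, 0.491, 1.559, -0, 1.092, -0.106], TCP at [282.93, 557.313, 214.661] pointing down, gripper open.
Joint ranges: [-3.1, 3.1], [-0.84, 2.19], [0.05, 2.79], [-1.13, 4.28], [0.06, 2.93], [-2.69, 2.69]. Speed limits (rad/s): [2.22, 2.22, 2.79, 3.14, 3.14, 3.14].

## Interface

Orientations are given as [roll, pitch, yaw] about the fixed x, y, z axes, in that order (R = Rz(yaw) Ry(pitch) Rx(roll)).
In Python, from cell import env gives the robot as it stands.
- The arm moves only by the shell command python3 -m inch 'ROWS'. ROWS is JSON, one flat list of numbers, 7 for each row, row after row: the shift along the tool's x, y, z in m, then the turn, a rotation vector about the tool's x, y, z in degrees, then the closure, from -1 (fully open) to 1 (shut). In form: [tx, ty, tz, ax, ay, az, hand, tx, ty, tz, ax, ay, az, hand, ...]. A call has 1 to 10 rows; each row shifts and turns the commanded pose from where the row before left it, along the tool's axes as they then stand; what a row does not reach is not made up. A row lasts 1/10 s, in which the tool goes at most 50 mm and 8.59 degrees, less where a joint would pass 70% of its speed; a pose out of reach is approached as far as the arm can. A call is refused whole if a number of a shift passes 0.05 or a number of a turn 8.59, either way. A call with a gripper value outside its range is refused whole. The fingers move at their own pace and stop on an object; the grip force is fixed at half the most. Time passes only in rows, so rows that do not move let the fingers close. It gives the time, the measured TCP pose, the force and the opening at its end, in the units of the state.
- env.state(): the state, without advancing time (a new reading comes with each control period).
- env.read_camera(name): name is "scene" or "side" or "wrist"; returns a dict with "pixels" (420x560x3 uint8, blue, green, red), "depth" (420x560 float32, mm along the optical axis (not along the pixel's ray), 0 where there is no reading), "mtx" (3x3 intrinsics, pixels), "R" (3x3) and "t" (3): a world point X has camera coordinates R X + t. Camera axes: x right, y down, z forward; pixel columns grow to the right and rows downward; lengths in mm; the calibration is good to about 2 mm. The wrist camera is an equidistant fisheye: a pixel r from the principal point sees the ray r / f radians off the axis. A picture is of the moment at which its call begins.
- env.job_done(): hands the job in, once; it reports no verdict.
The state is a dict: "t": time; "joints": joint angles; "qvel": joint speeds; "tau": joint torques, N m; "eef_pos": TCP position; "tcp_rot": TCP orientation; "ft_force": force on the tool from outside, world axes, zero at the start; "moment": the same for the moment, N m; "opening": opening from 0.0 (shut) to 1.0 (fully open).
Only numpy, scipy, OpenCV 4.12 (cv2) and the standard library are available. Lean on these libraries where they do the work, as an engineer would, in place of code of your own. Each camera call takes 0.05 s, during which the arm holds its last target.

## Working session

There is one attempt and no reset: what is moved stays moved. The work goes in short steps, Python scripts to look and compute and a shell command to move; the robot and the scene stay as the last step left them, time stands still between calls to the robot, and variables do not carry over. Pictures are saved under pics/ and viewed, and the job is handed in when it is done.

```bash
ls; mkdir -p pics
python3 - <<'E'
from cell import env
import cv2,numpy as np
print(env.state(), env.hold_point_z)
for n in("scene","side","wrist"):
    d=env.read_camera(n); cv2.imwrite(f"pics/{n}0.png",d["pixels"]); np.savez(f"pics/{n}0.npz",**{k:np.array(v) for k,v in d.items()})
    print(n,d["mtx"],d["R"],d["t"])
E
```

```text
pics
{'t': 0.0, 'joints': array([ 9.95376518e-01,  4.91561834e-01,  1.55950981e+00, -4.50749976e-06,
        1.09168397e+00, -1.05608478e-01]), 'qvel': array([ 0.00034922, -0.00093236, -0.00181048,  0.00180052, -0.00066621,
        0.00159466]), 'tau': array([ 1.66871414e-03, -6.12638140e+01, -2.58187670e+01,  6.93396851e-02,
        4.81169473e-02, -1.24829376e-04]), 'eef_pos': array([282.78658666, 557.06334808, 214.0395498 ]), 'tcp_rot': array([-1.57195323e+00,  1.18615286e-04, -4.69809319e-01]), 'ft_force': array([ 0.03833856,  0.42527577, -0.26259876]), 'moment': array([ 2.01760098e-02,  1.44128424e-02, -7.44740626e-05]), 'opening': 0.9982835234582176} 18.8
scene [[387.24202078   0.         289.9266323 ]
 [  0.         387.24202078 201.40873671]
 [  0.           0.           1.        ]] [[-0.87995294  0.4747377   0.01751969]
 [ 0.26867615  0.5277432  -0.80579168]
 [-0.39178559 -0.70435164 -0.59193988]] [ 397.78495865  -60.42682602 1357.72656738]
side [[429.68863284   0.         285.69929708]
 [  0.         429.68863284 208.11488518]
 [  0.           0.           1.        ]] [[ 0.94556833 -0.32494024 -0.01773045]
 [-0.2331158  -0.63833156 -0.73361424]
 [ 0.22706288  0.69781564 -0.67933481]] [-434.74584163  173.16141308 1069.17089482]
wrist [[325.1922621    0.         276.3336788 ]
 [  0.         325.1922621  209.53629598]
 [  0.           0.           1.        ]] [[ 0.45350544  0.89125205 -0.00161252]
 [ 0.85939186 -0.4368128   0.26578226]
 [ 0.23617462 -0.12191948 -0.96403174]] [-625.24337577  -29.03378658  390.31065645]
```

View pics/scene0.png

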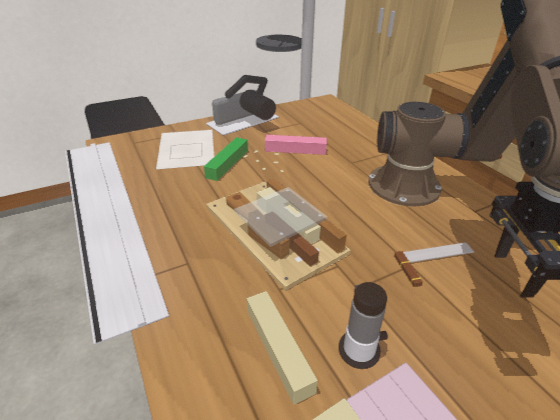

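View pics/side0.png

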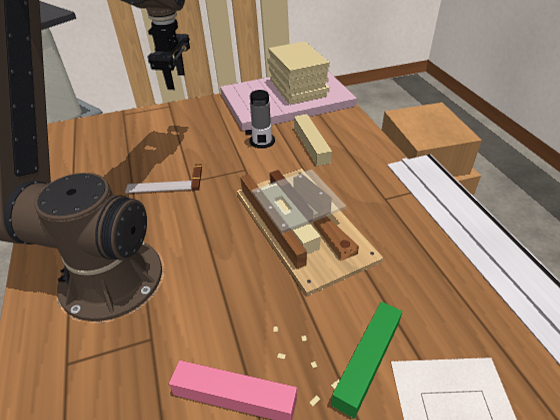

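View pics/wrist0.png

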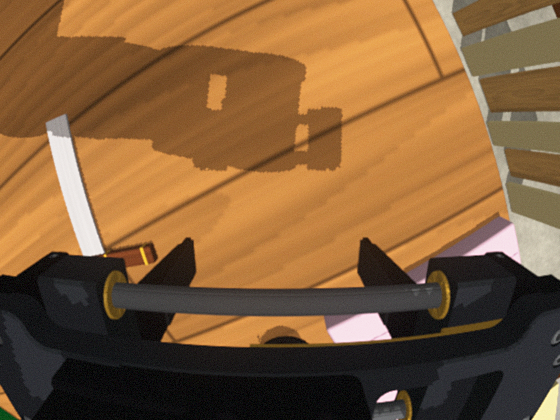

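The scene view shows the jig at about (280,228), with the pale leg under its clear deck. The other leg shapes are green (227,158), pink (295,145) and a pale spare at (280,345). Only the pale one inside the jig fits. I'll enlarge the jig to confirm this.

Run:
```python
import cv2
a=cv2.imread("pics/scene0.png")[170:290,195:355]; cv2.imwrite("pics/sc1.png",cv2.resize(a,None,fx=5,fy=5,interpolation=cv2.INTER_CUBIC))
a=cv2.imread("pics/side0.png")[165:300,230:390]; cv2.imwrite("pics/sd1.png",cv2.resize(a,None,fx=4.4,fy=4.4,interpolation=cv2.INTER_CUBIC))
```

```text
(no output)
```

View pics/sc1.png

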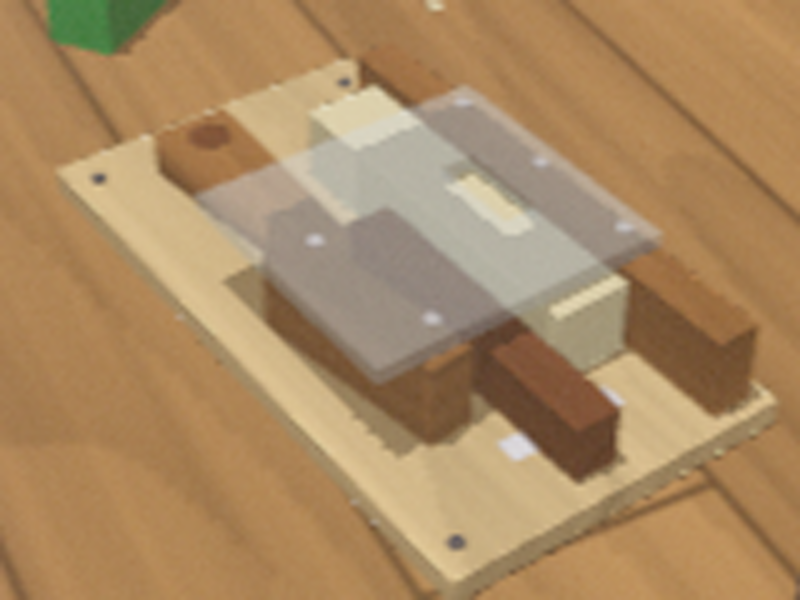

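View pics/sd1.png

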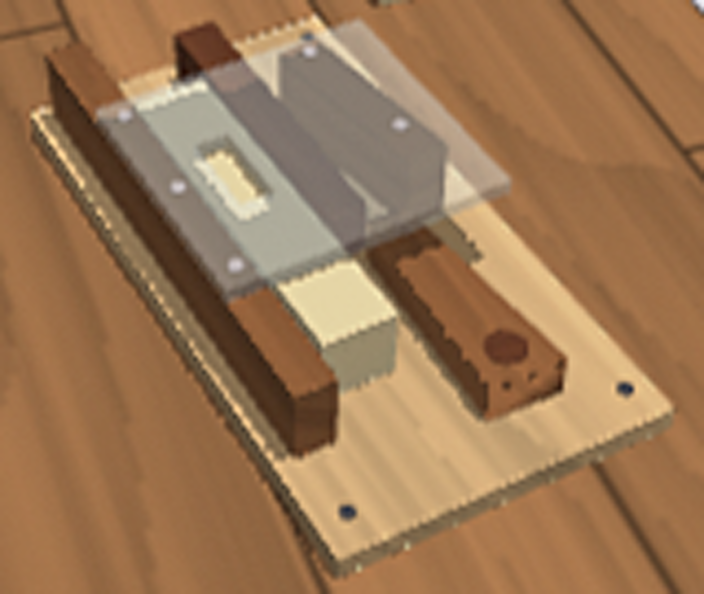

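The crop confirms it: the pale leg is in the jig, loose, with the brown wedge on the far-y side of the deck (wedge knot at side ≈(345,243)). Next I'll fit the jig pose from the base corners in both views, then the wedge and bar.

```bash
cat > h.py <<'E'
import numpy as np
from scipy.optimize import least_squares
def load(n): return dict(np.load(f"pics/{n}.npz"))
def proj(c,X):
    p=(c["R"]@np.atleast_2d(X).T).T+c["t"]; q=(c["mtx"]@p.T).T; return q[:,:2]/q[:,2:]
def ray(c,uv,z):
    d=c["R"].T@np.linalg.solve(c["mtx"],[*uv,1]); o=-c["R"].T@c["t"]; return o+d*(z-o[2])/d[2]
def tr(p,P):
    P=np.atleast_2d(P); a=p[2]; R=np.array([[np.cos(a),-np.sin(a)],[np.sin(a),np.cos(a)]])
    o=P.astype(float).copy(); o[:,:2]=P[:,:2]@R.T+p[:2]; return o
def inv(p,P):
    P=np.atleast_2d(P).astype(float); a=p[2]; R=np.array([[np.cos(a),-np.sin(a)],[np.sin(a),np.cos(a)]])
    o=P.copy(); o[:,:2]=(P[:,:2]-p[:2])@R; return o
E
python3 - <<'E'
from h import *
sc,sd=load("scene0"),load("side0")
S=lambda u,v:(195+(u)/5-.4,170+(v)/5-.4)
D=lambda u,v:(230+u/4.4-.4,165+v/4.4-.4)
obs=[(sc,S(58,172),(102,-240,18)),(sc,S(455,585),(102,180,18)),(sc,S(777,400),(-120,180,18)),
(sd,D(337,560),(-120,-240,18)),(sd,D(674,408),(102,-240,18)),(sd,D(32,112),(-120,180,18)),
(sc,S(662,237),(-108,90,82)),(sc,S(465,86),(-108,-90,82)),(sc,S(380,372),(84,90,82)),
(sd,D(512,184),(84,-90,82)),(sd,D(365,20),(84,90,82)),(sd,D(228,293),(-108,-90,82)),(sd,D(95,105),(-108,90,82))]
f=lambda p:np.concatenate([proj(c,tr(p,P))[0]-np.array(uv) for c,uv,P in obs])
r=least_squares(f,[550,0,0]); p=r.x; print(p); print(f(p).reshape(-1,2).round(1))
np.save("jig.npy",p)
# wedge top z=48: thick-end corners, side view
for n,uv in(("wthick -x",D(490,388)),("wthick +x",D(565,360)),("w sd edge -x far",D(397,262)),("w +x far",D(440,240))): print(n,inv(p,ray(sd,uv,48)).round(1))
for n,uv in(("wthick -x",S(238,108)),("wthick +x",S(157,140)),): print("sc",n,inv(p,ray(sc,uv,48)).round(1))
for n,uv in(("bar +x",S(582,434)),("bar -x",S(618,405)),("bar -x2",S(540,333)),("bar+x2",S(493,363))): print(n,inv(p,ray(sc,uv,58)).round(1))
for n,uv in(("leg y- +x",D(396,322)),("leg y- -x",D(328,345))): print(n,inv(p,ray(sd,uv,68)).round(1))
for n,uv in(("leg y+ +x",S(552,310)),("leg y+ -x",S(627,280)),): print(n,inv(p,ray(sc,uv,68)).round(1))
print(tr(p,[[20,-90,0],[15,-240,0],[30,130,0],[-95,0,0]]))
for n,c,uv in(("router",sc,(360,348)),("router",sd,(262,138)),): print(n,ray(c,uv,0), inv(p,ray(c,uv,0)))
E
```

```text
[5.19329328e+02 4.04968902e+01 1.50829238e-01]
[[-0.7 -0.8]
 [-0.9 -0.5]
 [ 0.  -0.2]
 [-0.1 -0.4]
 [ 0.2 -0.3]
 [-0.4 -0.4]
 [-0.3 -1. ]
 [ 0.2 -0.4]
 [-1.  -0.4]
 [-0.2 -1.2]
 [-1.2 -0.7]
 [-0.7 -0.9]
 [-0.2  0.7]]
wthick -x [[   0.9 -199.1   48. ]]
wthick +x [[  49.4 -201.6   48. ]]
w sd edge -x far [[  6.6 -89.2  48. ]]
w +x far [[ 39.  -85.5  48. ]]
sc wthick -x [[  -4.9 -191.8   48. ]]
sc wthick +x [[  53.6 -191.1   48. ]]
bar +x [[ 11.6 168.6  58. ]]
bar -x [[-16.9 163.2  58. ]]
bar -x2 [[-19.  96.  58.]]
bar+x2 [[ 15.9 100.1  58. ]]
leg y- +x [[ -29.4 -146.7   68. ]]
leg y- -x [[ -71.6 -143.7   68. ]]
leg y+ +x [[-28.5  93.9  68. ]]
leg y+ -x [[-77.6  98.4  68. ]]
[[ 552.62548462  -45.47616335    0.        ]
 [ 570.2209516  -194.52447612    0.        ]
 [ 529.45519125  173.52871675    0.        ]
 [ 425.40787988   26.22237949    0.        ]]
router [522.17398194 448.97706961   0.        ] [[ 64.18977615 403.41519766   0.        ]]
router [531.03014374 464.29863053   0.        ] [[ 75.24757953 417.23210089   0.        ]]
```

Jig fit residuals are about 1 px or less. Heights and sizes agree with the description (bar width about 30, leg 240 long, wedge thick end at y≈-195). Jig origin is (519, 40.5) with yaw 0.151. I'll turn the tool so the jaws lie along jig x and close the fingers. Then I'll travel to the bar's free end.

```bash
python3 -m inch '[0,0,0,0,7.777,0,1, 0,0,0,0,7.777,0,1, 0,0,0,0,7.777,0,1, 0,0,0,0,7.777,0,1, 0,0,0,0,7.777,0,1, 0,0,0,0,7.777,0,1, 0,0,0,0,7.777,0,1]'; python3 -m inch '[0.0416,0,0.0196,0,0,0,1, 0.0416,0,0.0196,0,0,0,1, 0.0416,0,0.0196,0,0,0,1, 0.0416,0,0.0196,0,0,0,1, 0.0416,0,0.0196,0,0,0,1, 0.0416,0,0.0196,0,0,0,1, 0.0416,0,0.0196,0,0,0,1, 0.0416,0,0.0196,0,0,0,1, 0.0416,0,0.0196,0,0,0,1, 0.0416,0,0.0196,0,0,0,1]'; python3 -m inch '[0,0,0,0,0,0,1]'
cat >> h.py <<'E'
from scipy.spatial.transform import Rotation as Ro
def tip():
    from cell import env
    s=env.state(); p=np.load("jig.npy"); j=inv(p,s["eef_pos"])[0]
    R=Ro.from_euler("xyz",s["tcp_rot"]).as_matrix(); Rj=Ro.from_euler("z",-p[2]).as_matrix()
    print("t",round(s["t"],2),"jig tip",j.round(1),"F jig",(Rj@s["ft_force"]).round(1)); print("tool axes in jig (cols)\n",(Rj@R).round(3)); print(s["joints"].round(2),s["opening"])
    return j,Rj@R
def togo(target):
    j,R=tip(); print("tool shift m",((R.T@(np.array(target)-j))/1000).round(4))
E
python3 -c "
from h import *
togo([40,130,30])"
```

```text
t: 0.85
eef_pos: [282.9, 557.2, 214.4]
tcp_rot: [-1.571, -0.0, -1.426]
ft_force: [-0.4, 0.8, -0.4]
opening: 0.468
t: 1.85
eef_pos: [539.9, 173.7, 214.6]
tcp_rot: [-1.571, 0.0, -1.42]
ft_force: [0.8, 1.1, -0.7]
opening: 0.003
t: 1.95
eef_pos: [541.6, 171.5, 214.3]
tcp_rot: [-1.571, -0.001, -1.424]
ft_force: [0.2, -0.1, -0.1]
opening: 0.005
t 1.95 jig tip [ 41.7 126.2 214.3] F jig [ 0.2 -0.1 -0.1]
tool axes in jig (cols)
 [[-0.004  0.     1.   ]
 [-1.    -0.001 -0.004]
 [ 0.001 -1.     0.   ]]
[ 0.19  0.41  1.7  -0.    1.03  0.04] 0.0049232612759183845
tool shift m [-0.0039  0.1843 -0.0018]
```

```bash
python3 -m inch '[-0.002,0.04,0,0,0,0,1, -0.002,0.04,0,0,0,0,1, 0,0.04,0,0,0,0,1, 0,0.03,0,0,0,0,1, 0,0.02,0,0,0,0,1, 0,0.014,0,0,0,0,1, 0,0,0,0,0,0,1]'
python3 -c "
from h import *
tip()
from cell import env
import cv2
for n,b in(('scene',(170,290,195,355)),('side',(160,280,230,390))):
    d=env.read_camera(n)['pixels'][b[0]:b[1],b[2]:b[3]]; cv2.imwrite(f'pics/{n}2.png',cv2.resize(d,None,fx=4,fy=4,interpolation=2))
"
```

```text
t: 2.65
eef_pos: [537.8, 179.6, 29.2]
tcp_rot: [-1.573, -0.0, -1.42]
ft_force: [0.1, -0.2, -0.3]
opening: 0.005
t 2.65 jig tip [ 39.1 134.8  29.2] F jig [ 0.1 -0.2 -0.3]
tool axes in jig (cols)
 [[ 0.    -0.003  1.   ]
 [-1.    -0.     0.   ]
 [ 0.    -1.    -0.003]]
[0.21 0.66 1.86 0.   0.62 0.05] 0.004966486160556362
```

View pics/scene2.png

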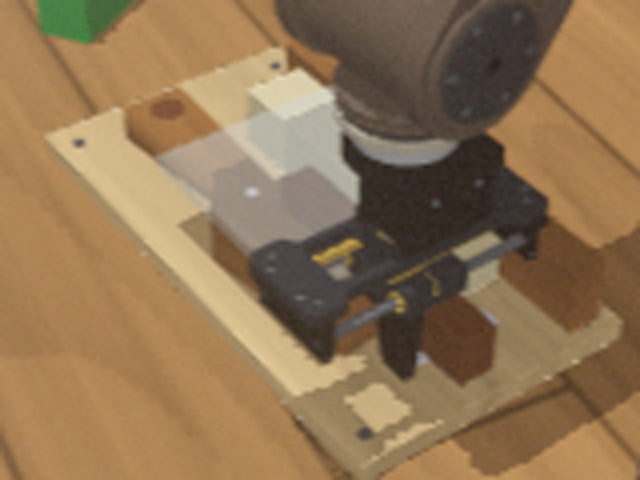

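View pics/side2.png

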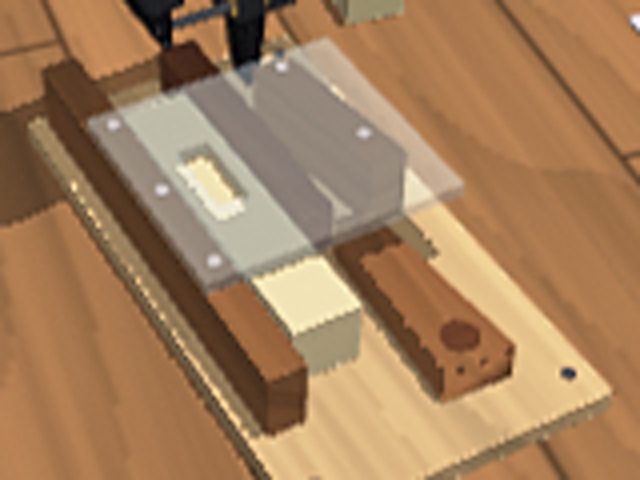

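Both views show the closed fingers down beside the bar on its +x side (scene crop (400,350), bar end at (465,340)), clear of deck and cleat. I'll push towards the fence.

```bash
python3 -m inch '[0,0,-0.004,0,0,0,1, 0,0,-0.004,0,0,0,1, 0,0,-0.004,0,0,0,1, 0,0,-0.003,0,0,0,1, 0,0,-0.003,0,0,0,1, 0,0,0,0,0,0,1]'; python3 -c "
from h import *
tip()"; python3 -m inch '[0,0,-0.002,0,0,0,1, 0,0,-0.002,0,0,0,1, 0,0,0,0,0,0,1]'; python3 -c "
from h import *
tip()"
```

```text
t: 3.35
eef_pos: [520.5, 176.7, 30.7]
tcp_rot: [-1.571, 0.0, -1.42]
ft_force: [0.5, 0.0, -0.0]
opening: 0.004
t 3.35 jig tip [ 21.6 134.5  30.7] F jig [ 0.5 -0.  -0. ]
tool axes in jig (cols)
 [[-0. -0.  1.]
 [-1.  0. -0.]
 [-0. -1. -0.]]
[0.21 0.64 1.91 0.   0.6  0.06] 0.004453335740854611
t: 3.65
eef_pos: [517.0, 176.2, 30.7]
tcp_rot: [-1.57, 0.0, -1.42]
ft_force: [2.0, 0.2, -0.8]
opening: 0.002
t 3.65 jig tip [ 18.  134.5  30.7] F jig [ 2.  -0.1 -0.8]
tool axes in jig (cols)
 [[ 0.  0.  1.]
 [-1.  0.  0.]
 [-0. -1.  0.]]
[0.21 0.64 1.91 0.   0.59 0.06] 0.0019416904944156426
```

```bash
for i in 1; do python3 -m inch '[0,0,-0.002,0,0,0,1, 0,0,-0.001,0,0,0,1, 0,0,0,0,0,0,1]'; python3 -m inch '[0,0,-0.001,0,0,0,1, 0,0,-0.001,0,0,0,1, 0,0,0,0,0,0,1]';  python3 -m inch '[0,0,-0.001,0,0,0,1, 0,0,-0.001,0,0,0,1, 0,0,0,0,0,0,1]'; done; python3 -c "
from h import *
tip()"
```

```text
t: 3.95
eef_pos: [513.8, 175.7, 30.7]
tcp_rot: [-1.571, 0.0, -1.42]
ft_force: [2.0, -0.4, 0.6]
opening: 0.007
t: 4.25
eef_pos: [511.9, 175.4, 30.7]
tcp_rot: [-1.571, 0.0, -1.42]
ft_force: [1.6, -0.0, 0.5]
opening: 0.005
t: 4.55
eef_pos: [510.0, 175.1, 30.7]
tcp_rot: [-1.571, 0.0, -1.42]
ft_force: [2.5, 0.3, -1.3]
opening: 0.005
t 4.55 jig tip [ 11.  134.5  30.7] F jig [ 2.5 -0.1 -1.3]
tool axes in jig (cols)
 [[ 0.  0.  1.]
 [-1.  0.  0.]
 [-0. -1.  0.]]
[0.21 0.63 1.93 0.   0.58 0.06] 0.005127789859187254
```

```bash
python3 -m inch '[0,0,-0.001,0,0,0,1, 0,0,-0.001,0,0,0,1, 0,0,0,0,0,0,1]'; python3 -m inch '[0,0,-0.001,0,0,0,1, 0,0,0,0,0,0,1]';  python3 -m inch '[0,0,-0.001,0,0,0,1, 0,0,0,0,0,0,1]'; python3 -c "
from h import *
tip()
from cell import env
import cv2
for n,b in(('scene',(170,290,195,355)),('side',(160,280,230,390))):
    c=env.read_camera(n);np.savez(f'pics/{n}3.npz',**{k:np.array(v) for k,v in c.items()})
    d=c['pixels'][b[0]:b[1],b[2]:b[3]]; cv2.imwrite(f'pics/{n}3.png',cv2.resize(d,None,fx=5,fy=5,interpolation=2))
"
```

```text
t: 4.85
eef_pos: [507.8, 174.8, 30.7]
tcp_rot: [-1.571, 0.0, -1.42]
ft_force: [2.9, -0.5, 1.0]
opening: 0.004
t: 5.05
eef_pos: [506.9, 174.6, 30.7]
tcp_rot: [-1.571, 0.0, -1.42]
ft_force: [2.9, 0.3, 1.4]
opening: 0.003
t: 5.25
eef_pos: [506.8, 174.6, 30.7]
tcp_rot: [-1.569, 0.0, -1.42]
ft_force: [7.0, 1.0, -2.2]
opening: 0.003
t 5.25 jig tip [  7.8 134.5  30.7] F jig [ 7.1 -0.1 -2.2]
tool axes in jig (cols)
 [[ 0.     0.002  1.   ]
 [-1.     0.     0.   ]
 [-0.    -1.     0.002]]
[0.21 0.63 1.94 0.   0.57 0.06] 0.002532942264008063
```

View pics/scene3.png

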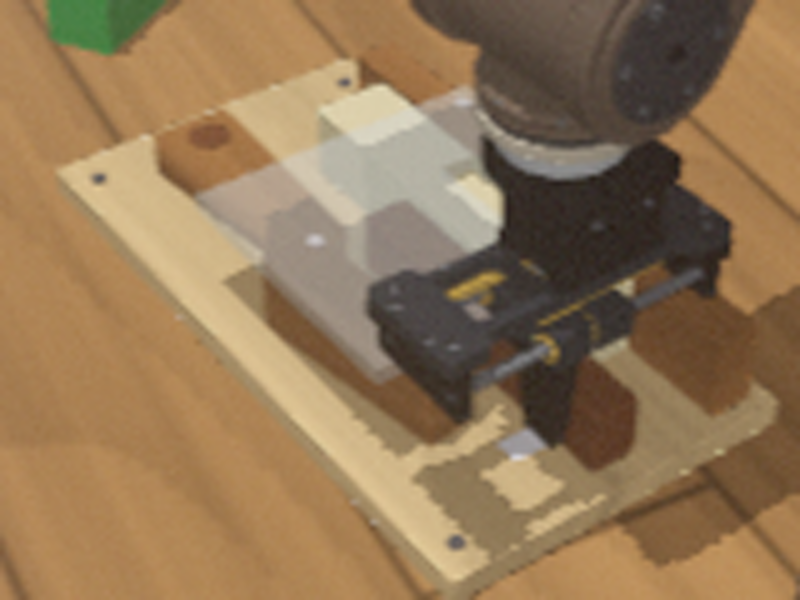

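View pics/side3.png

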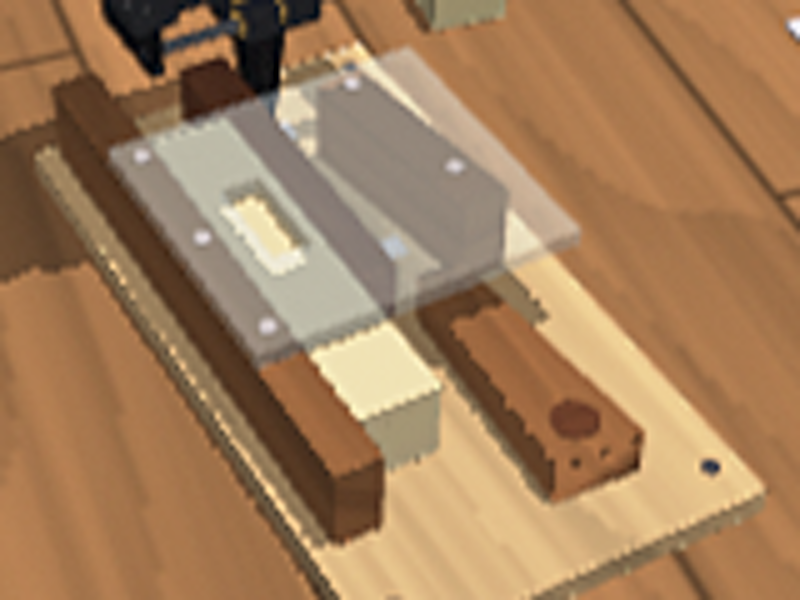

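Force rose to 7 N with the finger stopped, so the leg has reached the fence. In the side view the leg (375,370) lies against the fence with no gap. I'll press 1 mm more, back off, rise and move round to the wedge.

```bash
python3 -m inch '[0,0,-0.001,0,0,0,1, 0,0,0,0,0,0,1]'; python3 -c "
from h import *
tip()"; python3 -m inch '[0,0,0.004,0,0,0,1, 0,0,0.012,0,0,0,1, 0,0,0.01,0,0,0,1, 0,-0.04,0,0,0,0,1, 0,-0.05,0,0,0,0,1, 0,-0.05,0,0,0,0,1, 0,-0.05,0,0,0,0,1, 0,0,0,0,0,0,1]'; python3 -c "
from h import *
togo([25,-280,200])"
```

```text
t: 5.55
eef_pos: [506.8, 174.6, 30.8]
tcp_rot: [-1.567, 0.0, -1.42]
ft_force: [10.4, 1.5, -4.4]
opening: 0.006
t 5.55 jig tip [  7.8 134.5  30.8] F jig [10.5 -0.1 -4.4]
tool axes in jig (cols)
 [[-0.     0.004  1.   ]
 [-1.     0.    -0.   ]
 [-0.    -1.     0.004]]
[0.21 0.63 1.94 0.   0.57 0.06] 0.005901431590115777
t: 6.35
eef_pos: [533.2, 178.8, 227.0]
tcp_rot: [-1.561, 0.001, -1.42]
ft_force: [0.7, 0.3, -0.5]
opening: 0.009
t 6.35 jig tip [ 34.5 134.7 227. ] F jig [ 0.7  0.2 -0.5]
tool axes in jig (cols)
 [[ 0.     0.01   1.   ]
 [-1.     0.001  0.   ]
 [-0.001 -1.     0.01 ]]
[0.21 0.39 1.71 0.   1.04 0.06] 0.009079910421113535
tool shift m [ 0.4147  0.0267 -0.0098]
```

Next I'll measure the bar, leg and wedge while moving to a point behind the wedge at height.

```bash
python3 -m inch '[0.042,0,-0.001,0,0,0,1, 0.042,0,-0.001,0,0,0,1, 0.042,0,-0.001,0,0,0,1, 0.042,0,-0.001,0,0,0,1, 0.042,0,-0.001,0,0,0,1, 0.042,0,-0.001,0,0,0,1, 0.042,0,-0.001,0,0,0,1, 0.042,0,-0.001,0,0,0,1, 0.042,0,-0.001,0,0,0,1, 0.042,0,-0.001,0,0,0,1]';  python3 -m inch '[0,0,0,0,0,8,1, 0,0,0,0,0,8,1, 0,0,0,0,0,0,1]'; python3 -c "
from h import *
tip()"
```

```text
t: 7.35
eef_pos: [584.0, -240.3, 219.7]
tcp_rot: [-1.572, 0.001, -1.42]
ft_force: [0.7, 0.0, 0.4]
opening: 0.006
t: 7.65
eef_pos: [583.7, -241.0, 218.5]
tcp_rot: [-1.573, 0.284, -1.424]
ft_force: [-0.8, -0.1, -0.5]
opening: 0.007
t 7.65 jig tip [  21.4 -288.   218.5] F jig [-0.9 -0.  -0.5]
tool axes in jig (cols)
 [[-0.004 -0.001  1.   ]
 [-0.96   0.281 -0.003]
 [-0.281 -0.96  -0.002]]
[-0.59  0.57  1.44  0.21  1.34 -0.8 ] 0.00657361345875835
```

```bash
python3 -m inch '[0,0,0,0,0,7.25,1, 0,0,0,0,0,7.25,1, 0,0,0,0,0,7.25,1, 0,0,0,0,0,7.25,1, 0,0,0,0,0,0,1]'; python3 -c "
from h import *
togo([25,-245,100])
from cell import env
import cv2
for n,b in(('scene',(150,290,175,355)),('side',(160,320,230,430))):
    c=env.read_camera(n);np.savez(f'pics/{n}4.npz',**{k:np.array(v) for k,v in c.items()})
    d=c['pixels'][b[0]:b[1],b[2]:b[3]]; cv2.imwrite(f'pics/{n}4.png',cv2.resize(d,None,fx=4,fy=4,interpolation=2))
"
```

```text
t: 8.15
eef_pos: [583.4, -239.2, 217.3]
tcp_rot: [-1.578, 0.789, -1.426]
ft_force: [0.6, 0.3, -1.1]
opening: 0.004
t 8.15 jig tip [  21.3 -286.2  217.3] F jig [ 0.7  0.2 -1.1]
tool axes in jig (cols)
 [[-0.005 -0.002  1.   ]
 [-0.705  0.709 -0.002]
 [-0.709 -0.705 -0.005]]
[-0.7   0.74  1.29  0.49  1.74 -0.92] 0.004345565376997347
tool shift m [0.0542 0.1119 0.0042]
```

View pics/scene4.png

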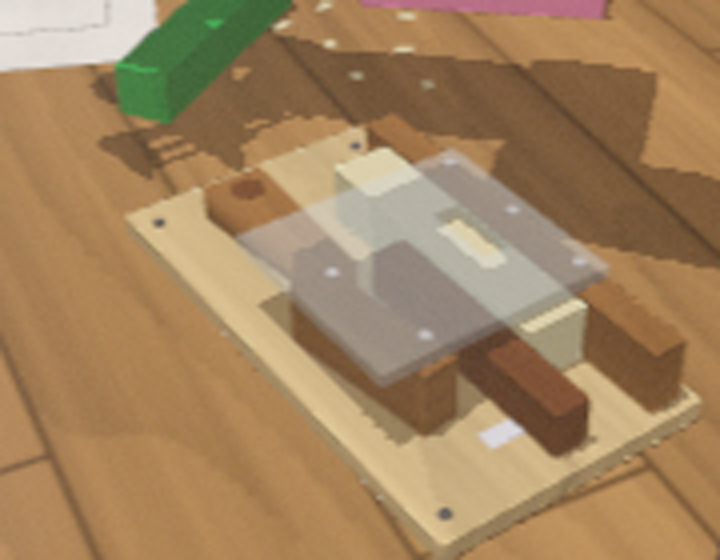

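View pics/side4.png

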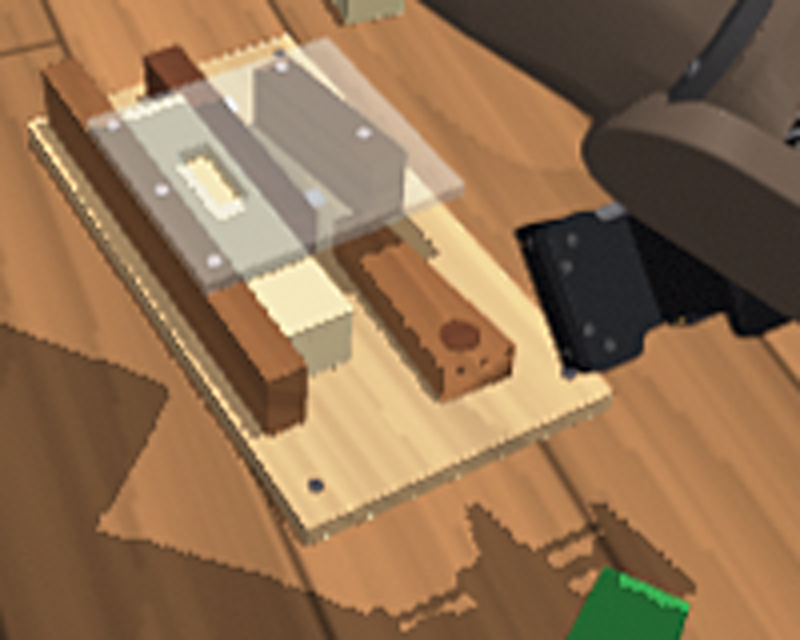

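The bar end and leg have moved to the fence, and nothing else has shifted. I'll zoom on the wedge to get its pose before pushing.

Run:
```python
import cv2
from h import *
p=np.load("jig.npy")
W=np.array([[-20,-75,48],[30,-75,48],[9,75,48],[-20,75,48],[-20,-75,18],[30,-75,18]],float)
for n,b in(("side4",(205,275,300,380)),("scene4",(180,235,215,285))):
    c=load(n); k=9
    im=cv2.resize(c["pixels"][b[0]:b[1],b[2]:b[3]],None,fx=k,fy=k,interpolation=cv2.INTER_CUBIC)
    cv2.imwrite(f"pics/{n}w.png",im)
    q=(proj(c,tr(p,W+[20,-120,0]))-[b[2],b[0]]+.5)*k
    im2=im.copy(); 
    for i in range(4): cv2.line(im2,tuple(q[i].astype(int)),tuple(q[(i+1)%4].astype(int)),(0,255,0),1)
    cv2.polylines(im2,[q[[0,4,5,1]].astype(int)],True,(255,255,0),1)
    cv2.imwrite(f"pics/{n}wo.png",im2)
```

```text
(no output)
```

View pics/side4wo.png

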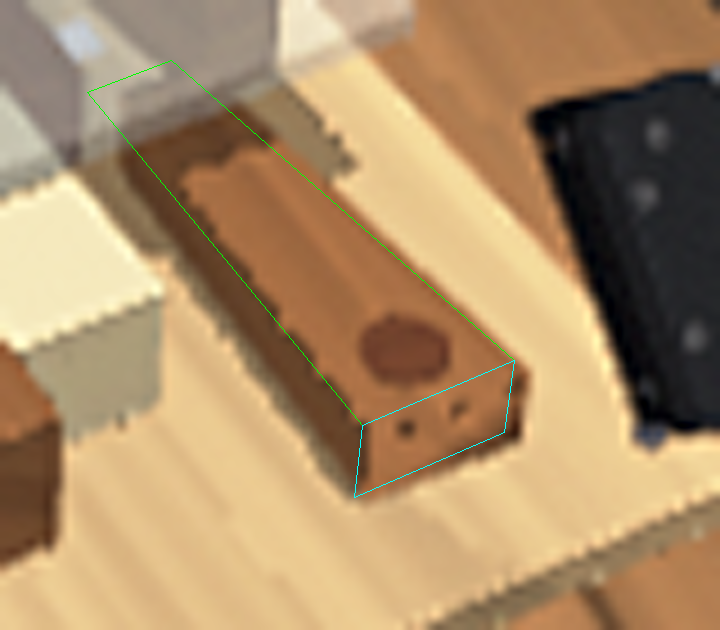

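View pics/scene4wo.png

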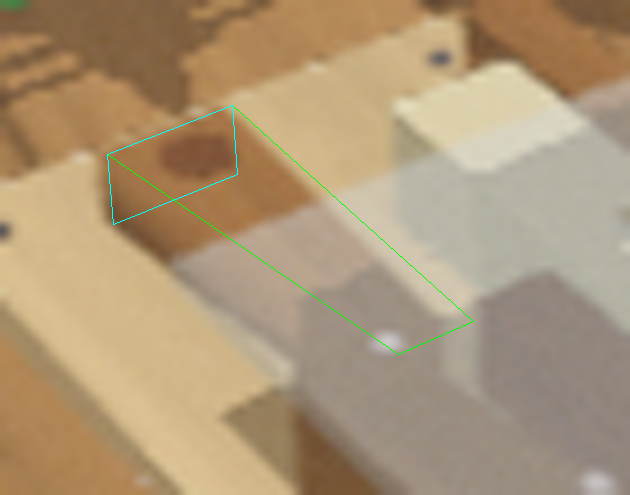

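The model overlay fits to about 1–2 px: wedge centre ≈(21,-120), skewed about 0.05 rad with the thin end to +x. It should square itself on the ramp. I'll come down behind the thick end, first checking where the wrist camera sits relative to the deck.

```bash
python3 -c "
from h import *
c=load('wrist0');C=-c['R'].T@c['t'];R=Ro.from_euler('xyz',[-1.57195,0,-.4698]).as_matrix()
print(R.T@(C-[282.8,557.1,214]))"
python3 -m inch '[0.0135,0.028,0.001,0,0,0,1, 0.0135,0.028,0.001,0,0,0,1, 0.0135,0.028,0.001,0,0,0,1, 0.0135,0.028,0.001,0,0,0,1, 0,0,0,0,0,0,1, 0,0,0,0,0,0,1]'
python3 -c "
from h import *
togo([26,-222,31])"
```

```text
[ -75.14544888 -168.98153573    0.9654089 ]
t: 8.85
eef_pos: [582.2, -197.0, 104.6]
tcp_rot: [-1.57, 0.783, -1.418]
ft_force: [0.5, 0.1, 1.0]
opening: 0.005
t 8.85 jig tip [  26.5 -244.2  104.6] F jig [0.5 0.  1. ]
tool axes in jig (cols)
 [[ 0.002 -0.001  1.   ]
 [-0.709  0.705  0.002]
 [-0.705 -0.709  0.001]]
[-0.66  0.83  1.44  0.51  1.51 -1.01] 0.004501449826488267
tool shift m [ 0.0362  0.0679 -0.0005]
```

```bash
python3 -m inch '[0.012,0.023,0,0,0,0,1, 0.012,0.023,0,0,0,0,1, 0.008,0.015,0,0,0,0,1, 0.004,0.006,0,0,0,0,1, 0,0,0,0,0,0,1, 0,0,0,0,0,0,1]'
python3 -c "
from h import *
togo([25,-202,33])
from cell import env
import cv2
for n,b in(('scene',(150,290,175,355)),('side',(160,320,230,430))):
    c=env.read_camera(n)
    d=c['pixels'][b[0]:b[1],b[2]:b[3]]; cv2.imwrite(f'pics/{n}5.png',cv2.resize(d,None,fx=4,fy=4,interpolation=2))
"
```

```text
t: 9.45
eef_pos: [579.0, -176.3, 31.4]
tcp_rot: [-1.569, 0.784, -1.419]
ft_force: [0.7, -0.9, 0.2]
opening: 0.006
t 9.45 jig tip [  26.4 -223.3   31.4] F jig [ 0.5 -1.   0.2]
tool axes in jig (cols)
 [[ 0.001  0.001  1.   ]
 [-0.708  0.706 -0.   ]
 [-0.706 -0.708  0.001]]
[-0.64  0.91  1.5   0.53  1.38 -1.07] 0.0062023755587547105
tool shift m [-0.0162  0.0139 -0.0014]
```

View pics/side5.png

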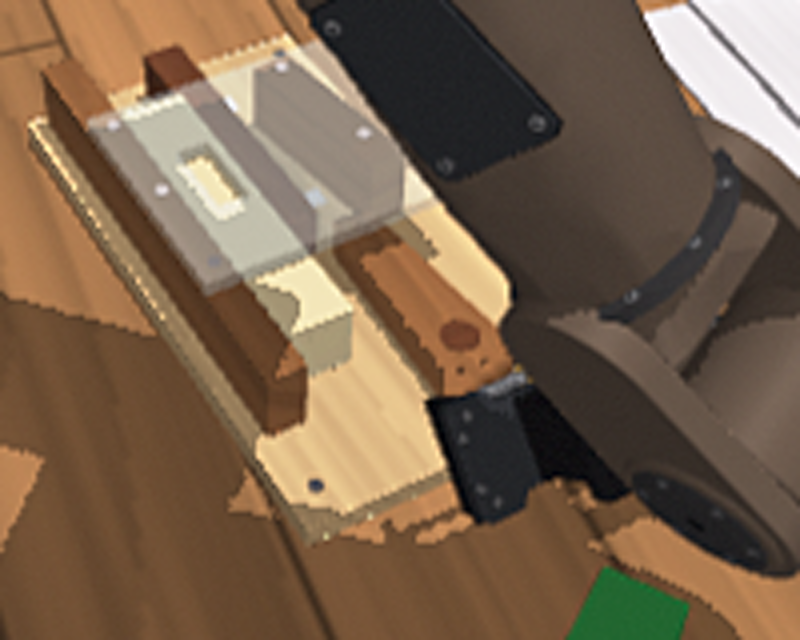

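View pics/scene5.png

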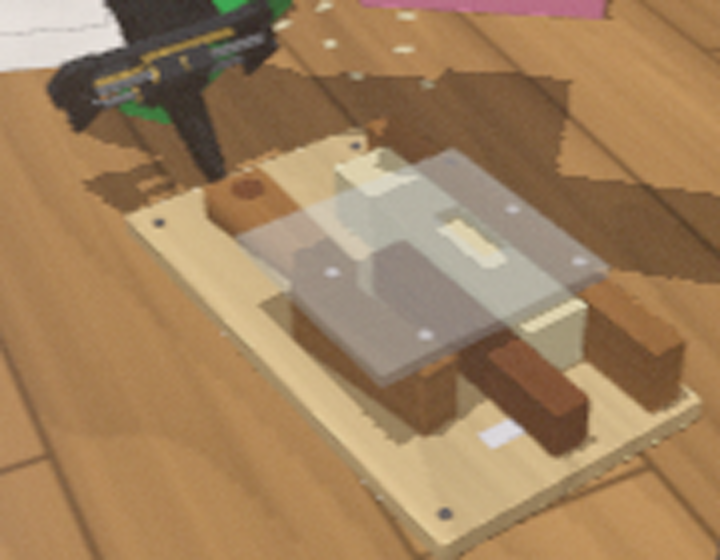

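The finger is lined up behind the middle of the thick end (scene crop (215,178)). I'll push along jig +y in steps and watch the force.

```bash
python3 -m inch '[-0.004,0.003,-0.001,0,0,0,1, -0.0035,0.0035,0,0,0,0,1, -0.0035,0.0035,0,0,0,0,1, -0.0035,0.0035,0,0,0,0,1, -0.0035,0.0035,0,0,0,0,1, -0.0035,0.0035,0,0,0,0,1, 0,0,0,0,0,0,1]'
python3 -c "
from h import *
tip()"
python3 -m inch '[-0.0035,0.0035,0,0,0,0,1, -0.0035,0.0035,0,0,0,0,1, -0.0035,0.0035,0,0,0,0,1, -0.0035,0.0035,0,0,0,0,1, -0.0035,0.0035,0,0,0,0,1, 0,0,0,0,0,0,1]'
python3 -c "
from h import *
tip()"
```

```text
t: 10.25
eef_pos: [572.8, -145.7, 31.2]
tcp_rot: [-1.571, 0.786, -1.42]
ft_force: [0.5, -0.2, 0.0]
opening: 0.006
t 10.25 jig tip [  24.9 -192.1   31.2] F jig [ 0.5 -0.3  0. ]
tool axes in jig (cols)
 [[ 0.    -0.001  1.   ]
 [-0.707  0.707  0.001]
 [-0.707 -0.707 -0.   ]]
[-0.6   0.89  1.56  0.56  1.34 -1.07] 0.005526225537418913
t: 10.85
eef_pos: [569.1, -121.2, 31.2]
tcp_rot: [-1.571, 0.786, -1.42]
ft_force: [-0.6, 0.1, -0.6]
opening: 0.006
t 10.85 jig tip [  24.9 -167.3   31.2] F jig [-0.6  0.2 -0.6]
tool axes in jig (cols)
 [[ 0.    -0.001  1.   ]
 [-0.707  0.707  0.001]
 [-0.707 -0.707 -0.   ]]
[-0.58  0.88  1.6   0.58  1.3  -1.07] 0.005572468041371238
```

```bash
cat > look.py <<'E'
import sys
from h import *
from cell import env
import cv2
k=sys.argv[1]
for n,b in(('scene',(150,290,175,355)),('side',(160,320,230,430))):
    c=env.read_camera(n);np.savez(f'pics/{n}{k}.npz',**{q:np.array(v) for q,v in c.items()})
    d=c['pixels'][b[0]:b[1],b[2]:b[3]]; cv2.imwrite(f'pics/{n}{k}.png',cv2.resize(d,None,fx=4,fy=4,interpolation=2))
E
python3 look.py 6
```

```text
(no output)
```

View pics/side6.png

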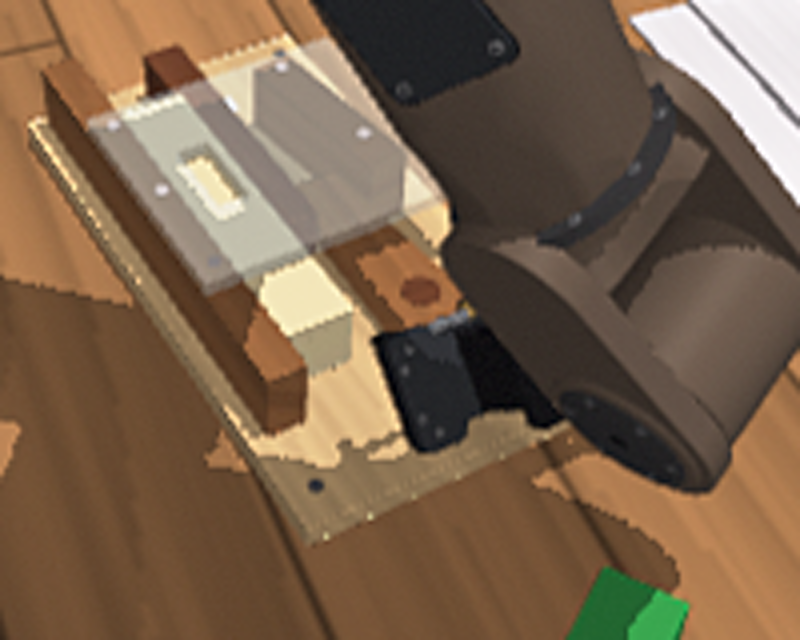

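View pics/scene6.png

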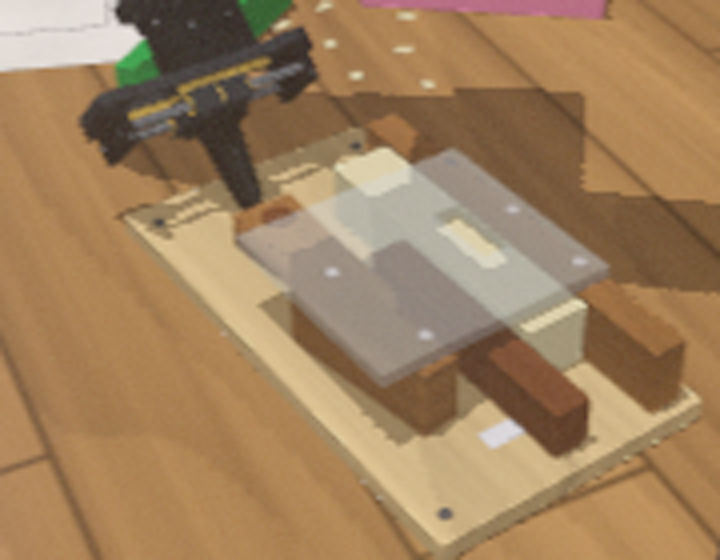

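The wedge is sliding in ahead of the finger (knot now at side crop (420,290)). I'll keep pushing.

```bash
R='python3 -m inch'; python3 -m inch '[-0.0035,0.0035,0,0,0,0,1, -0.0035,0.0035,0,0,0,0,1, -0.0035,0.0035,0,0,0,0,1, -0.0035,0.0035,0,0,0,0,1, -0.0035,0.0035,0,0,0,0,1, -0.0035,0.0035,0,0,0,0,1, 0,0,0,0,0,0,1]'
python3 -m inch '[-0.0035,0.0035,0,0,0,0,1, -0.0035,0.0035,0,0,0,0,1, -0.0035,0.0035,0,0,0,0,1, -0.0035,0.0035,0,0,0,0,1, 0,0,0,0,0,0,1]'
python3 -c "
from h import *
tip()"; python3 look.py 7
```

```text
t: 11.65
eef_pos: [564.6, -91.9, 31.2]
tcp_rot: [-1.571, 0.786, -1.42]
ft_force: [-0.0, -0.2, 0.4]
opening: 0.001
t: 12.15
eef_pos: [561.6, -72.3, 31.2]
tcp_rot: [-1.571, 0.786, -1.42]
ft_force: [0.2, 0.3, -0.4]
opening: 0.002
t 12.15 jig tip [  24.9 -117.9   31.2] F jig [ 0.2  0.3 -0.4]
tool axes in jig (cols)
 [[ 0.    -0.001  1.   ]
 [-0.707  0.707  0.001]
 [-0.707 -0.707 -0.   ]]
[-0.52  0.85  1.68  0.62  1.24 -1.07] 0.001725625530157573
```

View pics/side7.png

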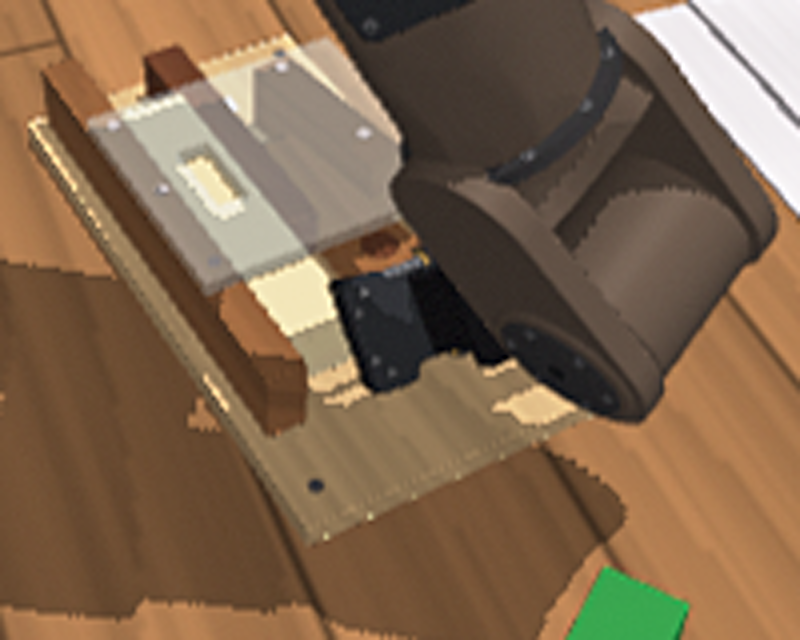

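View pics/scene7.png

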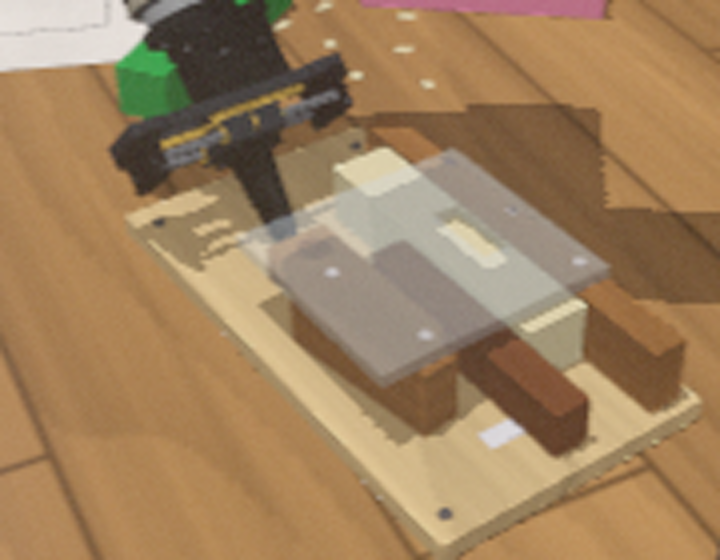

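The wedge is now in its channel. With a 180 mm wide gripper body at 45° tilt, its lower edge would pass only about 1–2 mm from the leg's end (y≈-145, top 68). At 40° and 3 mm higher, the clearance is about 8 mm and the finger still clears the deck edge by about 6 mm. I'll change to that before going further.

```bash
python3 -m inch '[0.003,-0.003,0,0,0,0,1, -0.0022,-0.0022,0,0,0,-5,1, 0,0,0,0,0,0,1, 0,0,0,0,0,0,1]'
python3 -c "
from h import *
togo([25,-100,34])"
```

```text
t: 12.65
eef_pos: [562.6, -77.3, 34.6]
tcp_rot: [-1.57, 0.7, -1.419]
ft_force: [-0.2, 0.4, 0.9]
opening: 0.006
t 12.65 jig tip [  25.1 -122.9   34.6] F jig [-0.2  0.4  0.9]
tool axes in jig (cols)
 [[ 0.001  0.     1.   ]
 [-0.765  0.644  0.   ]
 [-0.644 -0.765  0.001]]
[-0.51  0.82  1.69  0.59  1.18 -1.04] 0.0060485397806895646
tool shift m [-0.0172  0.0152 -0.0001]
```

```bash
python3 -m inch '[-0.0031,0.0026,0,0,0,0,1, -0.0031,0.0026,0,0,0,0,1, -0.0031,0.0026,0,0,0,0,1, -0.0031,0.0026,0,0,0,0,1, -0.0031,0.0026,0,0,0,0,1, 0,0,0,0,0,0,1]'
python3 -m inch '[-0.0023,0.0019,0,0,0,0,1, -0.0023,0.0019,0,0,0,0,1, 0,0,0,0,0,0,1]'
python3 -m inch '[-0.0015,0.0013,0,0,0,0,1, -0.0015,0.0013,0,0,0,0,1, 0,0,0,0,0,0,1]'
python3 -c "
from h import *
tip()"; python3 look.py 8
```

```text
t: 13.25
eef_pos: [559.2, -56.6, 34.2]
tcp_rot: [-1.571, 0.699, -1.42]
ft_force: [0.4, -0.2, -0.3]
opening: 0.004
t: 13.55
eef_pos: [558.5, -51.0, 34.3]
tcp_rot: [-1.571, 0.698, -1.42]
ft_force: [0.5, -0.2, -0.2]
opening: 0.004
t: 13.85
eef_pos: [557.8, -47.2, 34.2]
tcp_rot: [-1.571, 0.698, -1.42]
ft_force: [-0.3, -0.7, -0.1]
opening: 0.007
t 13.85 jig tip [ 24.9 -92.5  34.2] F jig [-0.4 -0.7 -0.1]
tool axes in jig (cols)
 [[ 0.    -0.     1.   ]
 [-0.766  0.643  0.   ]
 [-0.643 -0.766 -0.   ]]
[-0.47  0.8   1.73  0.61  1.14 -1.03] 0.0073856223359263316
```

View pics/side8.png

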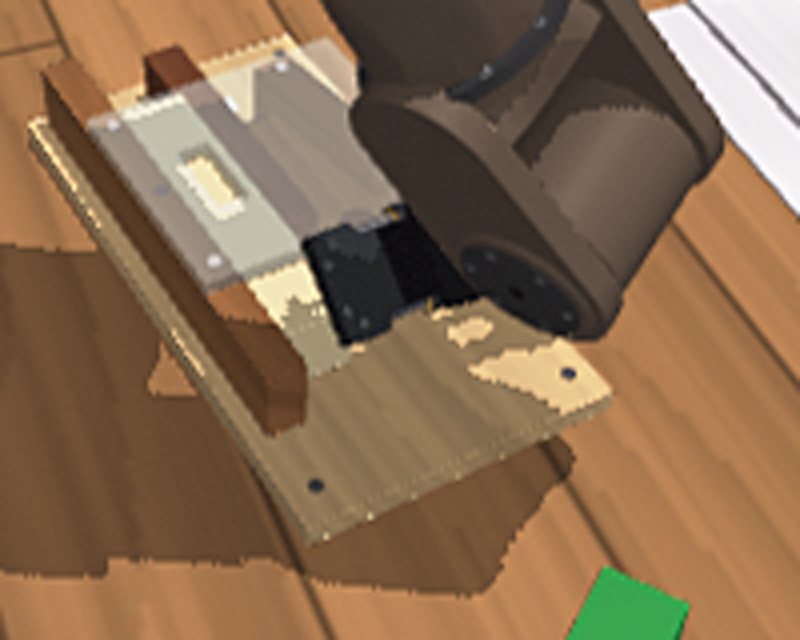

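View pics/scene8.png

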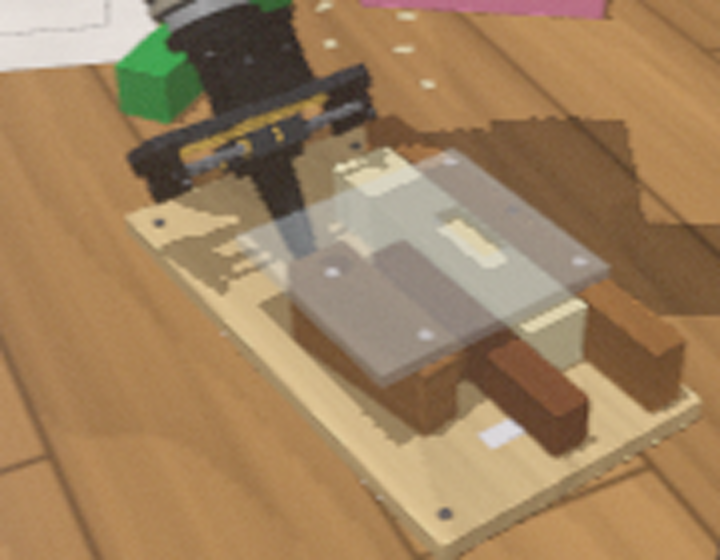

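Everything is as expected, with the finger tip under the deck edge at scene crop (300,250). From here I'll use small steps and read the force each time.

```bash
python3 -m inch '[-0.0015,0.0013,0,0,0,0,1, -0.0015,0.0013,0,0,0,0,1, 0,0,0,0,0,0,1]'
python3 -m inch '[-0.0015,0.0013,0,0,0,0,1, -0.0015,0.0013,0,0,0,0,1, 0,0,0,0,0,0,1]'
python3 -m inch '[-0.0015,0.0013,0,0,0,0,1, 0,0,0,0,0,0,1]'
python3 -c "
from h import *
tip()"
```

```text
t: 14.25
eef_pos: [557.1, -43.4, 34.1]
tcp_rot: [-1.571, 0.698, -1.42]
ft_force: [-1.9, -2.7, 0.2]
opening: 0.005
t: 14.55
eef_pos: [556.7, -41.4, 34.0]
tcp_rot: [-1.57, 0.695, -1.419]
ft_force: [-6.0, -16.5, 2.4]
opening: 0.01
t: 14.75
eef_pos: [556.7, -41.0, 34.0]
tcp_rot: [-1.569, 0.692, -1.418]
ft_force: [-8.6, -26.8, 6.6]
opening: 0.006
t 14.75 jig tip [ 24.7 -86.2  34. ] F jig [-12.5 -25.2   6.6]
tool axes in jig (cols)
 [[ 0.001  0.001  1.   ]
 [-0.77   0.638  0.   ]
 [-0.638 -0.77   0.002]]
[-0.46  0.8   1.74  0.62  1.13 -1.03] 0.006176949926329367
```

The force rose sharply to about 25 N along y, above the 10–20 N given for jamming. Thick end is at about y -78, so the centre is at about -3. I'll hold briefly, then back off and inspect.

```bash
python3 -m inch '[0,0,0,0,0,0,1, 0,0,0,0,0,0,1]'; python3 -m inch '[0.003,-0.0026,0,0,0,0,1, 0.006,-0.005,0,0,0,0,1, 0.015,-0.013,0,0,0,0,1, 0.02,-0.02,0,0,0,0,1, 0.02,-0.02,0,0,0,0,1, 0.0,-0.04,0,0,0,0,1, 0.0,-0.05,0,0,0,0,1, 0,-0.05,0,0,0,0,1, 0,-0.05,0,0,0,0,1, 0,0,0,0,0,0,1]'
python3 -c "
from h import *
tip()";python3 look.py 9
```

```text
t: 14.95
eef_pos: [556.7, -41.0, 34.0]
tcp_rot: [-1.569, 0.693, -1.419]
ft_force: [-8.0, -26.3, 5.7]
opening: 0.005
t: 15.95
eef_pos: [589.3, -250.7, 189.5]
tcp_rot: [-1.563, 0.691, -1.418]
ft_force: [0.3, 0.1, 0.2]
opening: 0.004
t 15.95 jig tip [  25.5 -298.4  189.5] F jig [0.3 0.  0.2]
tool axes in jig (cols)
 [[ 0.001  0.007  1.   ]
 [-0.77   0.637 -0.003]
 [-0.637 -0.77   0.006]]
[-0.69  0.75  1.31  0.44  1.63 -0.94] 0.003982452930852375
```

View pics/side9.png

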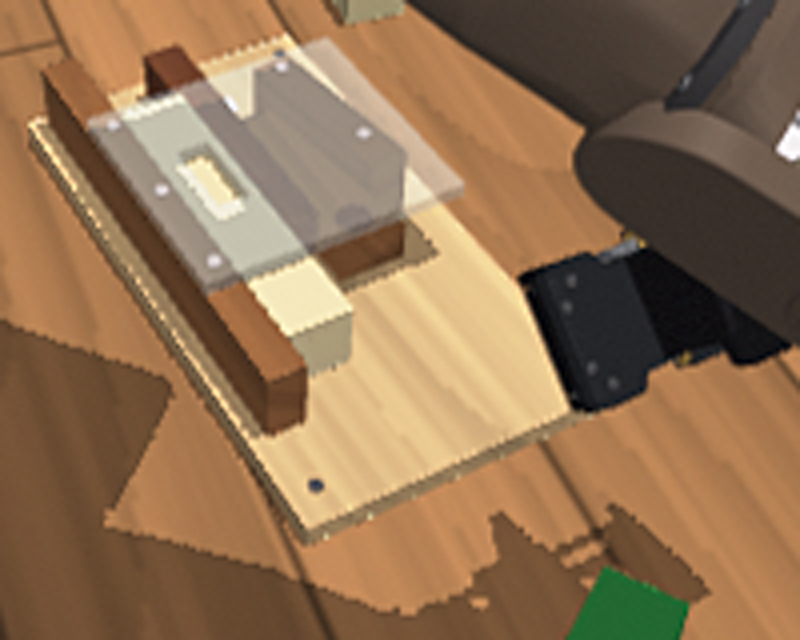

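View pics/scene9.png

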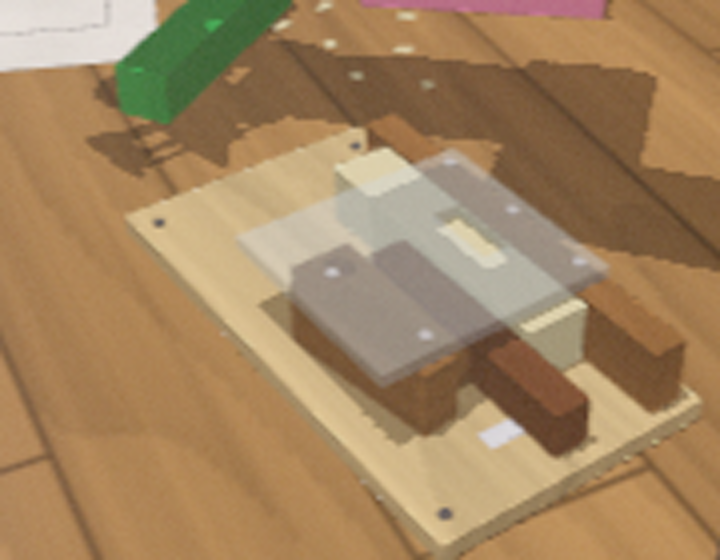

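Run:
```python
import cv2
from h import *
p=np.load("jig.npy")
def quad(x0,x1,y0,y1,z): return np.array([[x0,y0,z],[x1,y0,z],[x1,y1,z],[x0,y1,z]],float)
W=np.array([[-20,-75,48],[30,-75,48],[9,75,48],[-20,75,48]],float)+[20,0,0]
for n,b in(("side9",(165,260,235,345)),("scene9",(185,265,235,335))):
    c=load(n); k=7
    im=cv2.resize(c["pixels"][b[0]:b[1],b[2]:b[3]],None,fx=k,fy=k,interpolation=cv2.INTER_CUBIC)
    def dr(P,col): cv2.polylines(im,[((proj(c,tr(p,P))-[b[2],b[0]]+.5)*k).astype(int)],True,col,1)
    dr(W,(0,255,0)); dr(W[[0,1,1,0]]-[[0,0,0],[0,0,0],[0,0,30],[0,0,30]],(0,255,0)); dr(quad(-30,0,-45,165,58),(0,0,255)); dr(quad(-80,-30,-145,95,68),(255,0,0)); dr(quad(-110,-80,-170,170,72),(255,0,255))
    cv2.imwrite(f"pics/{n}o.png",im)
```

```text
(no output)
```

View pics/side9o.png

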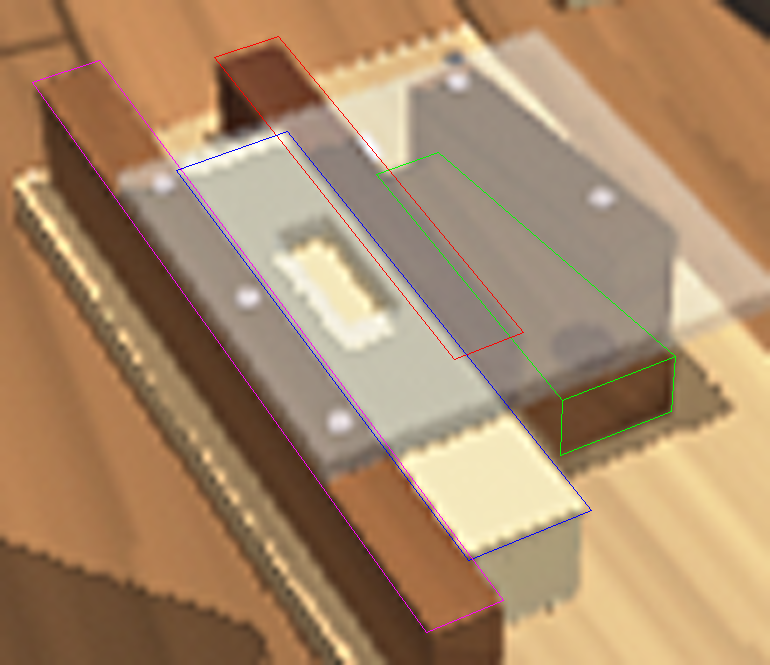

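View pics/scene9o.png

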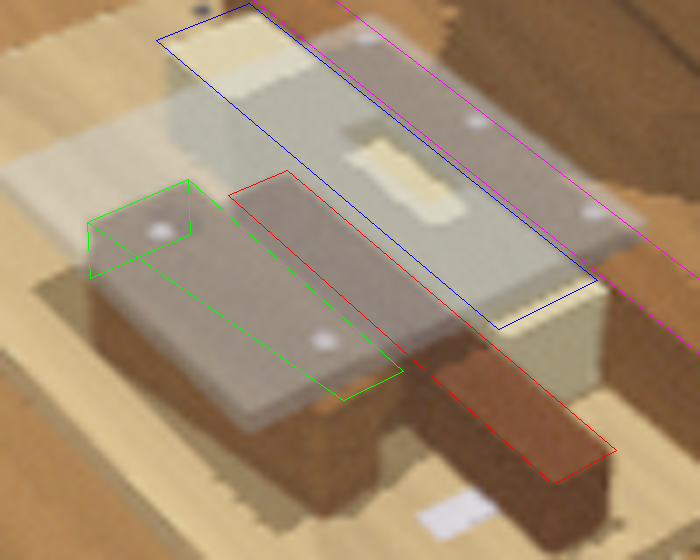

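Overlays agree: the leg is flush along the fence, the bar is at its closed position, and the wedge centre is near y≈-3 with its thick end under the deck edge. I'll enhance the through-deck view to check that the wedge lies straight along the bar.

Run:
```python
import cv2
from h import *
c=load("side9"); im=c["pixels"][178:235,265:345]; im=cv2.resize(im,None,fx=9,fy=9,interpolation=cv2.INTER_CUBIC)
lab=cv2.cvtColor(im,cv2.COLOR_BGR2LAB); lab[...,0]=cv2.createCLAHE(6,(3,3)).apply(lab[...,0]); cv2.imwrite("pics/enh.png",cv2.cvtColor(lab,cv2.COLOR_LAB2BGR))
```

```text
(no output)
```

View pics/enh.png

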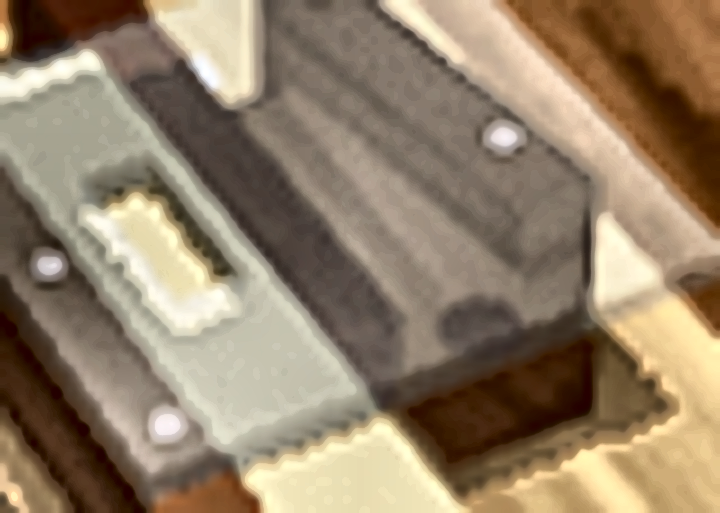

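No pale gap shows between the wedge's straight side and the bar ((240,110) to (400,320)), so the wedge is straight. Last, I'll check for creep after a second of waiting.

```bash
python3 -m inch '[0,0,0,0,0,0,1,0,0,0,0,0,0,1,0,0,0,0,0,0,1,0,0,0,0,0,0,1,0,0,0,0,0,0,1,0,0,0,0,0,0,1,0,0,0,0,0,0,1,0,0,0,0,0,0,1]'; python3 look.py 10; python3 -c "
from h import *
for n,b in(('scene',(185,265,235,335)),('side',(165,260,235,345))):
    a,c=[load(n+k)['pixels'][b[0]:b[1],b[2]:b[3]].astype(int) for k in('9','10')]
    d=abs(a-c).max(2); print(n,d.max(),(d>30).sum())
for n in ('scene','side'):
    a,c=load(n+'0')['pixels'].astype(int),load(n+'10')['pixels'].astype(int)
    import cv2; cv2.imwrite(f'pics/{n}10full.png',c.astype('uint8'))
"
```

```text
t: 16.85
eef_pos: [588.0, -245.4, 184.9]
tcp_rot: [-1.571, 0.698, -1.42]
ft_force: [0.3, 0.4, -0.3]
opening: 0.002
scene 48 11
side 68 17
```

View pics/scene10full.png

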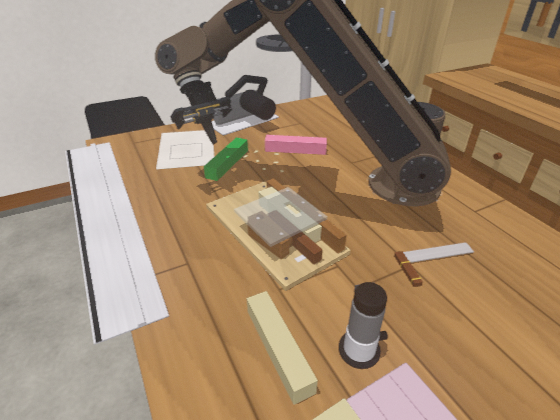

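The bystanders are where they were: router (360,330), square (430,255), spare leg (280,345). The clamped parts show no creep beyond pixel noise, and the arm is clear. Handing in.

```bash
python3 -c "
from cell import env
print(env.job_done()); print(env.state()['t'])"
```

```text
the job is handed in; nothing more can be done
None
the job is handed in; nothing more can be done
```

I pushed the clamp bar up to the fence with closed fingers until it stopped, with the force rising to about 10 N. I then drove the wedge in under the deck with the tool tilted 40–45°, until it jammed at about 25 N along its path. After that I backed the arm clear and handed the job in at about 17 s; no verdict is reported.

**Last checks:**
- **Leg and bar:** camera overlays show the leg flush on the fence and the bar at its closed position.
- **Wedge:** it lies straight along the bar with no visible gap and showed no creep after 1 s. Its centre is at about jig y = -3 mm, give or take 3 mm. That is just short of the described 0 to 5 mm, but inside the -10 mm limit.
- **Bystanders:** the router, try square and spare leg look unmoved.

**Not measured:** I could not measure the forces still holding between wedge and bar and between bar and leg. I infer them from the 25 N jam and the lack of creep.

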